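# Hold a broken tensile bar up to the inspection microscope

## Task

Three tensile bars, copper, steel and aluminium, have been pulled until they broke, and one half of each lies in the rack. Take the copper half out by its thick threaded end, not by the thin broken end, and hold it up in the air in front of the inspection microscope for its picture: broken face towards the lens, centred on it, 5 cm in front of it, the bar in line with the way the microscope looks. Do not bump the microscope, leave the other halves, the jar and the mouse where they are, and finish still holding the bar there, quite still.

Things in the scene. Friction and masses are not known exactly. Their poses are not given: they have to be found in the camera images.
- copper_half_head (a point): Centre of the threaded head of the copper-coloured half bar, a round part 82 mm long, about 135 g, lying level in the rack, axis 45 mm above the bench. Head 20 mm diameter, 42 mm long (21 mm either side of this point), then a 7 mm shoulder and a thin gauge of 12.5 mm that narrows to 9 mm at the broken face. x axis: along the bar towards the broken face; roll about it does not matter.
- copper_half_face (a point): Centre of the broken face of the copper half: 61 mm from the centre of its head along the bar's x axis. Same axes as the head's point.
- steel_half_head (a point): Centre of the head of the dark steel half bar, same shape and axes, 120 g; another place of the rack. To be left there.
- alu_half_head (a point): Centre of the head of the pale aluminium half bar, same shape and axes, 42 g; another place of the rack. To be left there.
- rack: Rack, fixed, origin under its centre: blue base 120 (x) by 232 (y) by 8 mm with two grey vee combs along y, 41 mm tall. Bars lie loose along its x in places 72 mm apart in y (-72, 0, 72), broken ends to +x, heads centred near x = -22 mm. Combs (7, 10 mm wide) at x = -38.5 (under the heads' tails) and +28.5 mm (under the gauges); between them a head is free at both sides and 27 mm underneath.
- scope: Fixed inspection microscope on its stand: white foot 170 mm (x) by 130 mm (y), 14 mm thick, a steel post of 20 mm diameter 312 mm tall at x = +55 mm, on it a black carriage with the tilting head. Origin under the centre of the foot. Seen from above, the head looks along the stand's own -x.
- lens (a point): Centre of the lens front, in the front plane of the black ring light (58 mm diameter). The microscope looks along this point's own -x axis, sloping down by the head's tilt; its y axis is level. The head's barrel, 38 mm diameter, reaches back along +x, its pivot 70 mm behind this point; a camera body stands on it up to 67 mm above the barrel's axis and reaches 35 mm behind the pivot.
- scope_head (a joint): Tilt of the head: the angle (rad) that it looks below level; stiff. Between 0.3 and 0.65, as it has been left. To be left as it is.
- scope_carriage (a joint): Height of the carriage on the post (m); the head's pivot is 200 mm above the bench plus this value, on the vertical through the scope's origin. To be left as it is.
- jar: Closed amber jar with a white cap, 54 mm diameter, 65 mm tall, standing on the bench; origin at the centre of its underside. Leave it alone.
- mouse: Black computer mouse, 100 by 58 mm, 32 mm tall, on the bench; origin at the centre of its underside. Leave it alone.
There are look-alikes about, which are no part of the job. Leave any blue look-alike of the part that bears copper_half_head alone.

How it is judged (in metres and radians):
On the way:
1. the copper half is held by the fingers, lifted clear out of the rack (height (world z) of copper_half_head above 0.075 m and height (world z) of copper_half_face above 0.06 m and contact force between the fingers and copper_half above 2 N and contact force between copper_half and rack below 0.1 N), for 0.2 s.
At the end, for the whole second after the job is handed in: Copper half held still by the fingers in free air: broken face 40-60 mm in front of the lens, within 10 mm of its axis sideways and in height, facing it, bar along the lens axis within 0.2 rad; other halves within 10 mm of their starts, jar and mouse 20 mm, lens 5 mm (x of copper_half_face in the frame of lens between -0.06 and -0.04 m and y of copper_half_face in the frame of lens between -0.01 and 0.01 m and z of copper_half_face in the frame of lens between -0.01 and 0.01 m and x of copper_half_head in the frame of lens below -0.08 m and angle between the x axis of copper_half_face and the x axis of lens, either way round below 0.2 rad and contact force between the fingers and copper_half above 2 N and contact force between copper_half and scope below 0.1 N and contact force between copper_half and rack below 0.1 N and height (world z) of copper_half_head above 0.06 m and linear speed of copper_half below 0.02 m/s and angular speed of copper_half below 0.2 rad/s and distance of each of steel_half_head, alu_half_head from where it was at the start of the episode below 0.01 m and distance of lens from where it was at the start of the episode below 0.005 m and distance of each of jar, mouse from where it was at the start of the episode below 0.02 m); the arm keeps its last pose, push and grip.
It fails at once if the copper half is gripped at its thin broken end (grasp point within 36 mm of the broken face) (distance between the grasp point and copper_half_face below 0.036 m and contact force between the fingers and copper_half above 2 N).
It fails at once if the microscope is bumped (more than 3 N) (contact force between scope and the arm above 3 N or contact force between scope and the fingers above 3 N or contact force between scope and copper_half above 3 N).
It fails at once if the microscope's head is shifted by more than 5 mm (distance of lens from where it was at the start of the episode above 0.005 m).
It fails at once if another half is shifted by more than 10 mm (distance of any of steel_half_head, alu_half_head from where it was at the start of the episode above 0.01 m).
It fails at once if the jar or the mouse is shifted by more than 20 mm (distance of any of jar, mouse from where it was at the start of the episode above 0.02 m).
It also fails if it takes over 32 s, if anything falls off the work surface, if the arm or the gripper's body presses on something with over 40 N, if the wrist force passes 120 N, or if a joint passes its speed limit or range.

## Robot

A 6-joint arm with a two-finger parallel gripper is mounted at the origin on the work surface. World frame = base frame: x ahead of the robot, y to its left, z up, the work surface at z = 0. Lengths are in mm, angles in degrees, forces in N, time in s.
With the tool pointing down it reaches from about 350 to 850 mm from the base axis. Payload 8.1 kg.
Tool frame: the origin (TCP) lies at the very end of the fingers, on their centre line; the grasp point (between the pads) lies 19 mm behind it (tcp_to_grasp is the distance from the TCP to the grasp point, in mm); z points along the fingers, x is the direction in which the jaws open and shut, and the axes are right-handed (so a half turn about z gives the same grasp; the last joint's range is limited). The gripper opens to 85 mm and grips with 20 to 120 N. Pads are 22 mm wide; open, the fingers measure 114 mm over their backs; the gripper's body (76 mm by 85 mm) begins 54 mm behind the grasp point. The pads swing forward as they close: fully open they stand 13 mm farther back than shut.
Start: joints at [66.096, 7.471, 85.268, -0, 87.261, -4.893], TCP at [195.426, 567.287, 231.292] pointing down, gripper open.
Joint ranges: [-169.43, 169.43], [-51.17, 129.36], [1.28, 143.12], [-76.62, 256.62], [0, 156.53], [-152.29, 152.29]. Speed limits (degrees/s): [136.94, 136.94, 159.86, 180, 180, 180].

## Interface

Orientations are given as [roll, pitch, yaw] about the fixed x, y, z axes, in that order (R = Rz(yaw) Ry(pitch) Rx(roll)).
In Python, from bench import * gives the robot as it stands. The module is installed in compiled form; this text tells all that it offers.
- The arm moves only by the tool apply_moves, never from a script. Its argument "targets" is text: rows parted by semicolons, each of 7 numbers parted by spaces: the turn, a rotation vector about the tool's x, y, z in rad, then the shift along the tool's x, y, z in cm, then the finger opening in cm, from 0 to 8.54. A call has exactly 5 rows; each row is the pose to reach, as a shift and turn from the pose commanded when the call began, along the tool's axes at that moment; what a row does not reach only later rows make up. A row lasts 1/10 s, in which the tool goes at most 50 mm and 8.59 degrees, less where a joint would pass 70% of its speed; a pose out of reach is approached as far as the arm can. A call with a gripper value outside its range is refused whole. The fingers move at their own pace and stop on an object; "force" is the grip in N (left out, the last holds). Time passes only in rows, so rows that repeat a pose let the fingers close, or fill a call up. It gives the time, the measured TCP pose, the force and the opening at its end, in the units of the state.
- sense(): the state, without advancing time (a new reading comes with each control period).
- snapshot(name): name is "side" or "top" or "wrist"; returns the picture (384x512x3 uint8, red, green, blue); there is no depth.
- camera_model(name): a dict with "fx", "fy", "cx", "cy" (pixels), "k1" (the pictures are not rectified: a ray, as slopes to the right and down, at radius r is drawn at 1 + k1 r^2 times it, then the intrinsics apply), "position" and "attitude" of the camera in the world; the wrist camera has in their place "T_tool_cam" (4x4, takes a point from camera to tool coordinates, whose origin is the TCP and whose axes are the tool frame's). Camera axes: x right, y up, looking along -z (the intrinsics and any distortion apply to the point x, -y, -z); pixel columns grow to the right and rows downward; lengths in mm; the calibration is good to about 2 mm. A picture is of the moment at which its call begins: read the wrist's pose just before it. camera_model takes no time and is no camera call.
- hand_in(): hands the job in, once; it reports no verdict.
Trained networks look in the newest picture that a camera, given by its name, has taken for a name from the list of things; names that differ only in an ending like _2 or _b are one class to them, and where a whole thing is asked for, a point or a joint stands for the part that bears it (a point fixed in the world has none). Each returns a list of dicts, best first, with "confidence" (0 to 1); they miss things now and then, are a little off and sometimes report something else, mostly with a low value. They report only what shows in the picture. A call takes as long as a camera call. They do not tell look-alikes from the thing itself.
- recognise(camera, query): "at" ([row, column] in pixels, amid what is visible of it).
- place_of(camera, query): "at" ([row, column] in pixels: a listed point, or the origin of a listed thing).
The state is a dict: "time": time; "joint_pos": joint angles; "qd": joint speeds; "joint_efforts": joint torques, N m; "tool_pos": TCP position; "tcp_rot": TCP orientation; "ft_force": force on the tool from outside, world axes, zero at the start; "wrist_torque": the same for the moment, N m; "finger_gap": finger opening in mm.
Only numpy, scipy, OpenCV 4.12 (cv2) and the standard library are available. Lean on these libraries where they do the work, as an engineer would, in place of code of your own. Each camera call takes 0.05 s, during which the arm holds its last target. There are 200 camera calls.

## Working session

There is one attempt and no reset: what is moved stays moved. The work goes in short steps, Python scripts to look and compute and a tool call to move; the robot and the scene stay as the last step left them, time stands still between calls to the robot, and variables do not carry over. Pictures are saved under pics/ and viewed, about 8 in all and at most 12, crops included, and the job is handed in when it is done.

Besides the shell and the picture viewer there is one more tool, called after "Request:" as a command line: name --argument value ..., lists and objects as JSON in quotes. apply_moves: Moves the arm, as the interface text tells. Its arguments: {"type":"object","properties":{"targets":{"type":"string"},"force":{"type":"number"}},"required":["targets"]}

```bash
mkdir -p pics
python3 - <<'E'
from bench import *
import cv2,numpy as np
s=sense();print(s)
for c in ("side","top","wrist"):
    im=snapshot(c);cv2.imwrite(f"pics/{c}0.png",im[:,:,::-1])
    m=camera_model(c);print(c,m)
    for q in ["copper_half_head","copper_half_face","steel_half_head","alu_half_head","rack","scope","lens","jar","mouse"]:
        r=place_of(c,q)
        print(q,[(np.round(d["at"],1).tolist(),round(d["confidence"],2)) for d in r[:4]])
a=cv2.imread("pics/side0.png");b=cv2.imread("pics/top0.png")
cv2.imwrite("pics/both.png",cv2.resize(np.vstack([a,b]),(800,1200))[:, :])
E
```

```text
{'time': 0.0, 'joint_pos': array([ 6.60963552e+01,  7.51798484e+00,  8.53292155e+01,  5.37455239e-04,
        8.72625599e+01, -4.89089881e+00]), 'qd': array([-0.02368382, -0.02992075, -0.14742329,  0.00469173, -0.03704859,
       -0.04241248]), 'joint_efforts': array([-2.97152612e-03, -5.69381118e+01, -5.00562358e+01, -5.46553401e-04,
        1.44925376e-02,  1.07181837e-07]), 'tool_pos': array([195.19405026, 566.77064139, 230.21506809]), 'tcp_rot': array([-1.79990107e+02,  1.09314858e-01,  7.09872373e+01]), 'ft_force': array([0.2250041 , 0.03861829, 0.19901149]), 'wrist_torque': array([-0.00096817, -0.00203383,  0.00707459]), 'finger_gap': 85.49494172143278}
side {'fx': 475.91900646778055, 'fy': 475.91900646778055, 'cx': 252.05240968345797, 'cy': 183.94062753214456, 'k1': -0.06986368015984765, 'position': array([ 199.48979907, -542.50702518,  925.81327279]), 'attitude': array([ 3.86635284e+01, -2.30274748e-02, -3.25321201e+01])}
copper_half_head [([223.1, 152.2], 0.66), ([169.9, 205.8], 0.65), ([157.0, 268.2], 0.6)]
copper_half_face [([144.7, 283.0], 0.68), ([158.5, 220.2], 0.49), (
[... 940 characters left out ...]
ens [([139.7, 322.2], 0.58)]
jar [([249.8, 369.6], 0.53)]
mouse [([267.5, 279.0], 0.74)]
wrist {'fx': 312.37794528740045, 'fy': 312.37794528740045, 'cx': 259.12735621225505, 'cy': 193.31589744678746, 'k1': -0.05094593314166209, 'T_tool_cam': array([[ 9.99999787e-01, -6.45077464e-04,  9.70827351e-05,
        -1.24030242e+00],
       [-5.93791991e-04, -9.61732046e-01, -2.73991093e-01,
        -6.92899378e+01],
       [ 2.70113057e-04,  2.73990977e-01, -9.61732224e-01,
        -1.43587529e+02],
       [ 0.00000000e+00,  0.00000000e+00,  0.00000000e+00,
         1.00000000e+00]])}
copper_half_head []
copper_half_face []
steel_half_head []
alu_half_head []
rack []
scope []
lens []
jar []
mouse []
```

View pics/top0.png

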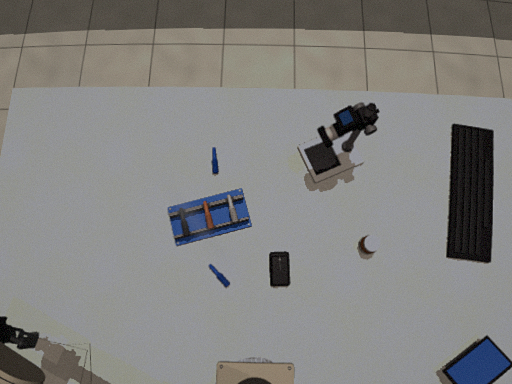

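View pics/side0.png

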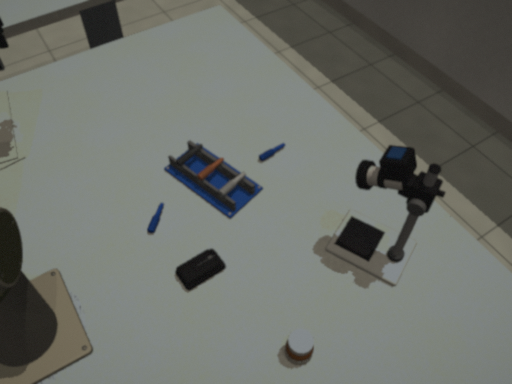

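The top picture shows three bars in the rack: dark at left (col 185), copper in the middle (218,208 → 200,205) and pale at right (col 233). Two blue look-alikes lie loose at (160,214) and (275,219). The microscope's lens is near (137,326). I'll enlarge the crops to confirm.

```bash
cat > h.py <<'E'
import numpy as np,cv2
from scipy.spatial.transform import Rotation as R
from bench import *
def cam(c,s=None):
    m=camera_model(c)
    if c=="wrist":
        T=m["T_tool_cam"];Rt=R.from_euler("xyz",s["tcp_rot"],degrees=True).as_matrix()
        return m,Rt@T[:3,:3],Rt@T[:3,3]+s["tool_pos"]
    return m,R.from_euler("xyz",m["attitude"],degrees=True).as_matrix(),m["position"]
def ray(cm,rc):
    m,A,p=cm
    K=np.array([[m["fx"],0,m["cx"]],[0,m["fy"],m["cy"]],[0,0,1]])
    u=cv2.undistortPoints(np.array([[[rc[1],rc[0]]]],float),K,np.array([m["k1"],0,0,0.]))[0,0]
    d=A@np.array([u[0],-u[1],-1.]);return p,d/np.linalg.norm(d)
def atz(cm,rc,z):
    p,d=ray(cm,rc);return p+d*(z-p[2])/d[2]
def tri(rays):
    M=sum(np.eye(3)-np.outer(d,d) for p,d in rays);b=sum((np.eye(3)-np.outer(d,d))@p for p,d in rays)
    x=np.linalg.solve(M,b);return x,[round(float(np.linalg.norm((np.eye(3)-np.outer(d,d))@(x-p))),1) for p,d in rays]
def proj(cm,X):
    m,A,p=cm;q=A.T@(np.asarray(X)-p);a=np.array([q[0],-q[1]])/-q[2];a=a*(1+m["k1"]*(a@a))
    return np.array([m["fy"]*a[1]+m["cy"],m["fx"]*a[0]+m["cx"]])
E
python3 - <<'E'
from h import *
np.set_printoptions(precision=1,suppress=True)
S,T=cam("side"),cam("top")
for n,a,b,z in [("head",(169.9,205.8),(218.8,208.3),45),("face",(158.5,220.2),(199.7,204.6),45),("lens",(176.8,362),(139.7,322.2),None),("scope",(246.6,366.9),(152.3,326.7),0),("rack",(176.7,212.9),(217,209),0),("jar",(350.9,299.7),(249.8,369.6),0),("mouse",(269.6,202),(267.5,279),0),("alu",(189,229.3),(215.8,234.7),45),("steel",(157,190),(227.2,183.6),45)]:
    print(n,tri([ray(S,a),ray(T,b)]), (atz(S,a,z),atz(T,b,z)) if z is not None else "")
a=cv2.imread("pics/side0.png");b=cv2.imread("pics/top0.png")
f=lambda i,r,c,h,w,k:cv2.resize(i[r:r+h,c:c+w],None,fx=k,fy=k,interpolation=cv2.INTER_CUBIC)
o=np.vstack([np.hstack([f(b,180,160,75,100,4),f(a,135,155,75,100,4)]),np.hstack([f(b,90,290,75,100,4),f(a,140,345,75,100,4)])])
cv2.imwrite("pics/crop1.png",o)
E
```

```text
head (array([507. , 146.3,  47.9]), [0.5, 0.5]) (array([507.5, 148.7,  45. ]), array([507.9, 146.5,  45. ]))
face (array([559.7, 161. ,  45.4]), [4.2, 4.2]) (array([555.6, 161.9,  45. ]), array([563.9, 160. ,  45. ]))
lens (array([ 697.8, -159.6,  209.1]), [1.5, 1.5]) 
scope (array([ 734.5, -205.9,  -18.1]), [4.3, 4.3]) (array([ 719.8, -211.3,    0. ]), array([ 732.6, -204.7,    0. ]))
rack (array([521.7, 148.3,   9.1]), [2.5, 2.5]) (array([527.4, 154.6,  -0. ]), array([520.8, 150. ,   0. ]))
jar (array([ 437.8, -325.6,   24.8]), [7.2, 7.2]) (array([ 451.5, -321.7,    0. ]), array([ 433.4, -329.6,    0. ]))
mouse (array([376.8, -61.4,   0.1]), [0.4, 0.4]) (array([377.2, -61.4,   0. ]), array([376.5, -61.3,   0. ]))
alu (array([522.7,  69.8,  42.5]), [3.7, 3.7]) (array([525.5,  67.4,  45. ]), array([518.6,  70.7,  45. ]))
steel (array([490.4, 216.4,  35.4]), [7.7, 7.7]) (array([494.8, 206.7,  45. ]), array([481.6, 216.7,  45. ]))
```

View pics/crop1.png

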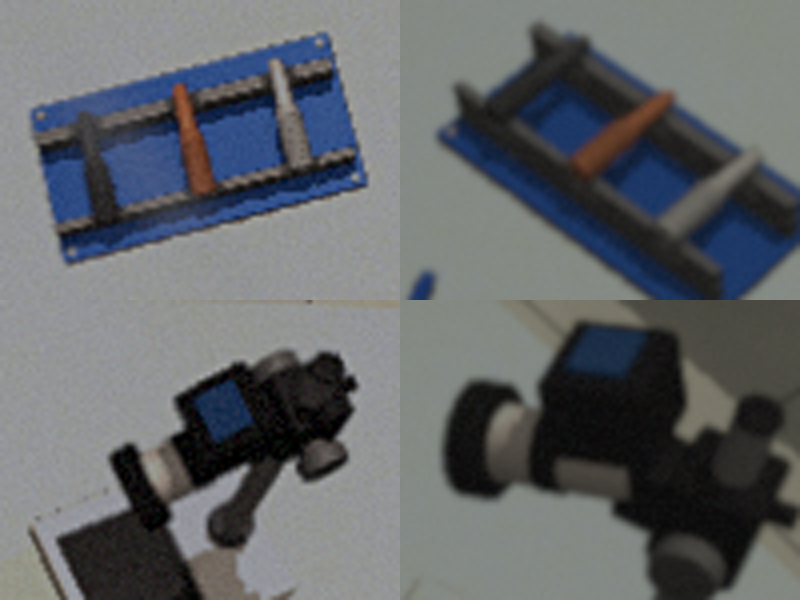

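Copper is the middle bar in the rack, at (218,208) top and (170,206) side. Its colour and place fit; the two blue ones lie loose outside the rack. The bar points along yaw ≈15°, so the tool yaw should be ≈105°. I'll move over it now.

Request:
apply_moves --targets "0 0 0 -2.7 4 0.4 5; 0 0 0 -5.4 8 0.8 5; 0 0 0 -8.1 12 1.2 5; 0 0 0 -10.8 16 1.6 5; 0 0 0 -13.5 20 2 5"

```text
time: 2.0
tool_pos: [341.3, 373.0, 211.3]
tcp_rot: [180.0, -0.0, 71.0]
ft_force: [0.9, 1.1, 0.2]
finger_gap: 50.2
```

Request:
apply_moves --targets "0 0 0 -2.7 4 0.4 5; 0 0 0 -5.4 8 0.8 5; 0 0 0 -8.1 12 1.2 5; 0 0 0 -10.8 16 1.6 5; 0 0 0 -13.5 20 2 5"

```text
time: 2.5
tool_pos: [486.7, 180.0, 191.5]
tcp_rot: [180.0, -0.0, 71.0]
ft_force: [0.1, 1.2, -0.3]
finger_gap: 49.7
```

Request:
apply_moves --targets "0 0 -0.14 -1.3 1.7 0 5; 0 0 -0.28 -2.5 3.4 0 5; 0 0 -0.42 -2.5 3.4 0 5; 0 0 -0.56 -2.5 3.4 0 5; 0 0 -0.59 -2.5 3.4 0 5"

```text
time: 3.0
tool_pos: [509.8, 146.6, 191.3]
tcp_rot: [-180.0, -0.0, 105.1]
ft_force: [-0.0, 0.2, -0.2]
finger_gap: 50.2
```

Run:
```python
from h import *
np.set_printoptions(precision=1,suppress=True)
s=sense();print(s["tool_pos"],s["tcp_rot"],s["joint_pos"],s["time"])
im=snapshot("wrist");W=cam("wrist",s)
cv2.imwrite("pics/w1.png",im[:,:,::-1])
for q in ["copper_half_head","copper_half_face","steel_half_head","alu_half_head"]:
    for d in place_of("wrist",q)[:4]: print(q,np.array(d["at"]),round(d["confidence"],2),atz(W,d["at"],45))
a=cv2.imread("pics/side0.png");b=cv2.imread("pics/top0.png")
f=lambda i,r,c,h,w,k:cv2.resize(i[r:r+h,c:c+w],None,fx=k,fy=k,interpolation=cv2.INTER_CUBIC)
o=np.hstack([f(b,90,285,110,80,5),f(a,135,320,110,80,5)]);o=np.hstack([f(b,90,288,100,80,5),f(a,140,325,150,120,3.333)[:500]])
cv2.imwrite("pics/crop2.png",np.clip(o.astype(float)*1.7,0,255).astype(np.uint8))
```

```text
[509.8 146.6 191.3] [-180.    -0.   105.1] [ 10.5  -2.   99.3   0.   82.8 -94.5] 3.0
copper_half_head [172.4 255.5] 0.92 [503.2 140.1  45. ]
copper_half_head [299.2 213.7] 0.74 [649.3 132.4  45. ]
copper_half_face [344.  211.6] 0.93 [708.1 142.9  45. ]
copper_half_face [234.8 256.5] 0.78 [564.7 157.5  45. ]
copper_half_face [ 44.  287.4] 0.6 [387.2 137.5  45. ]
steel_half_head [164.1 329.1] 0.95 [477.4 205.   45. ]
alu_half_head [175. 177.] 0.61 [525.1  68.5  45. ]
```

View pics/w1.png

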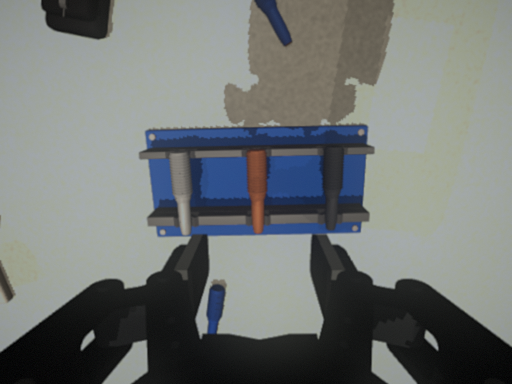

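View pics/crop2.png

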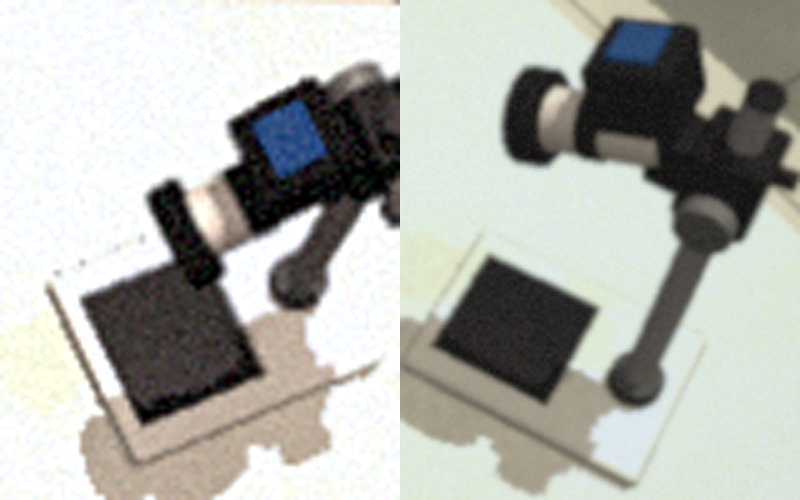

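Wrist picture: copper in the middle at (172,256)→(235,257), alu at left, steel at right, and blue look-alikes at (20,270) and (310,215). The microscope's foot corners, post and ring show well in the crops. I'll come down closer over the head and look again, and fit the scope model at the same time.

Request:
apply_moves --targets "0 0 0 -0.1 -0.1 2.5 5; 0 0 0 -0.2 -0.2 5 5; 0 0 0 -0.2 -0.2 7.5 5; 0 0 0 -0.2 -0.2 9.5 5; 0 0 0 -0.2 -0.2 9.5 5"

```text
time: 3.75
tool_pos: [505.6, 144.2, 93.0]
tcp_rot: [-179.7, -0.0, 104.8]
ft_force: [-0.9, -0.2, -0.4]
finger_gap: 49.9
```

Run:
```python
from h import *
from scipy.optimize import least_squares
np.set_printoptions(precision=2,suppress=True)
s=sense();print(s["tool_pos"],s["tcp_rot"],s["time"])
im=snapshot("wrist");W=cam("wrist",s)
cv2.imwrite("pics/w2.png",im[:,:,::-1])
for q in ["copper_half_head","copper_half_face"]:
    for d in place_of("wrist",q)[:3]: print(q,np.array(d["at"]),round(d["confidence"],2),atz(W,d["at"],45))
S,T=cam("side"),cam("top")
obs=[]# cam, stand pt, px
obs+=[(T,(-85,65,12),(147,297.6)),(T,(-85,65,12),(147,297.6))][:0]
# corners: stand x yaw ~-70: +y(stand) points to world +x
obs+=[(T,(-85,65,14),(147,297.6)),(T,(-85,-65,7),(181,315)),(T,(85,-65,7),(162.4,363.6)),(T,(55,0,20),(147,347.6)),
 (S,(-85,-65,7),(249.5,326)),(S,(-85,65,14),(209.6,349.6)),(S,(85,-65,7),(286,394.6)),(S,(85,65,14),(243,416.8)),(S,(55,0,20),(254,395.8))]
L=[(S,(175.8,362.7)),(T,(138.5,322.1))]
def w(p,q):
    c,sn=np.cos(p[2]),np.sin(p[2]);return np.array([p[0]+c*q[0]-sn*q[1],p[1]+sn*q[0]+c*q[1],q[2]])
def res(p):return np.concatenate([proj(c,w(p,q))-np.array(x) for c,q,x in obs])
r=least_squares(res,[735,-210,-1.2],x_scale=[10,10,.1],loss="soft_l1")
print("scope",r.x[:2],np.degrees(r.x[2]));print(res(r.x).reshape(-1,2))
lp=tri([ray(c,x) for c,x in L]);print("lens",lp)
d=lp[0]-[*r.x[:2],0];c,sn=np.cos(r.x[2]),np.sin(r.x[2]);print("lens in stand",c*d[0]+sn*d[1],-sn*d[0]+c*d[1])
# overlay
imgs=[("side0",S,(150,325,60,100)),("top0",T,(95,288,60,100))]
rows=[]
for t in (.35,.5,.62):
    row=[]
    for n,cm,(r0,c0,h,wd) in imgs:
        o=cv2.resize(cv2.imread(f"pics/{n}.png")[r0:r0+h,c0:c0+wd],None,fx=4,fy=3.3*1.2121,interpolation=cv2.INTER_CUBIC)
        o=np.clip(o*1.6,0,255).astype(np.uint8)
        X=np.array([c*np.cos(t),sn*np.cos(t),np.sin(t)]);Y=np.array([-sn,c,0]);Z=np.cross(X,Y)
        piv=np.array([*r.x[:2],lp[0][2]+70*np.sin(t)]);l=piv-70*X
        for rad,a,col in((29,0,(0,0,255)),(19,30,(0,255,0)),(19,70,(0,255,255))):
            P=[proj(cm,l+a*X+rad*(np.cos(u)*Y+np.sin(u)*Z)) for u in np.linspace(0,6.3,40)]
            cv2.polylines(o,[np.array([((q[1]-c0+.5)*4,(q[0]-r0+.5)*4) for q in P]).astype(np.int32)],True,col,1)
        for k,(a,b) in enumerate((((-35,67),(0,67)),((0,67),(35,67)))):pass
        row.append(o)
    rows.append(np.hstack(row))
o=np.vstack(rows);print(o.shape);cv2.imwrite("pics/ov.png",cv2.resize(o,None,fx=.83,fy=.83))
```

```text
[505.63 144.18  92.96] [-179.66   -0.03  104.76] 3.75
copper_half_head [212.4 258.5] 0.68 [503.23 142.02  45.  ]
copper_half_face [294.8 257.5] 0.95 [562.83 156.99  45.  ]
copper_half_face [ 22.6 300.5] 0.93 [388.51 136.19  45.  ]
scope [ 724.36 -217.33] -65.29167987761684
[[-1.65 -0.  ]
 [ 2.6   0.25]
 [ 0.07  1.32]
 [-0.76  0.3 ]
 [-0.02 -2.02]
 [-1.72  0.07]
 [ 0.56  0.21]
 [-2.19  0.73]
 [ 0.44 -0.92]]
lens (array([ 700.38, -159.05,  210.15]), [1.1, 1.1])
lens in stand -62.97367687882609 2.577195131621078
(720, 800, 3)
```

View pics/w2.png

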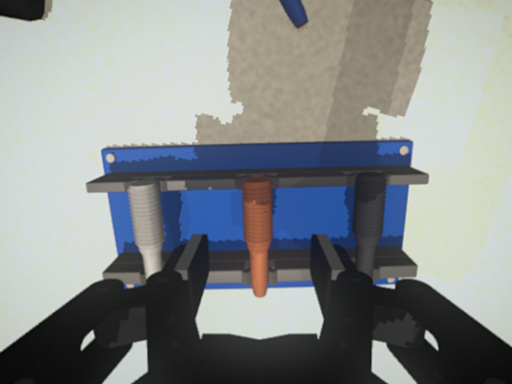

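View pics/ov.png

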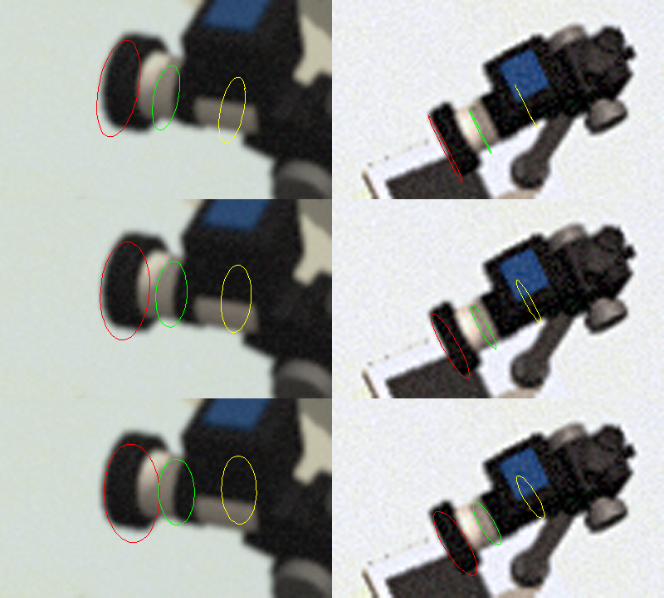

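Wrist view: the jaws straddle the copper head (rows 178–240, col 258), and the measured length of 61.5 mm against 61 confirms it. I'll go down and grip.

Request:
apply_moves --targets "0 0 0 -0.1 0.1 1.8 5; 0 0 0 -0.1 0.1 3.6 5; 0 0 0 -0.1 0.1 5.2 5; 0 0 0 -0.1 0.1 6.6 5; 0 0 0 -0.1 0.1 6.6 5" --force 50

```text
time: 4.4
tool_pos: [508.7, 143.7, 29.3]
tcp_rot: [-179.9, -0.0, 104.8]
ft_force: [-0.3, -0.1, 0.2]
finger_gap: 50.2
```

Request:
apply_moves --targets "0 0 0 0 0 0 3.5; 0 0 0 0 0 0 2.4; 0 0 0 0 0 0 1.5; 0 0 0 0 0 0 1; 0 0 0 0 0 0 1" --force 50

```text
time: 4.9
tool_pos: [510.5, 144.3, 31.7]
tcp_rot: [179.9, -0.0, 104.8]
ft_force: [-2.0, 1.5, 6.3]
finger_gap: 17.8
```

Request:
apply_moves --targets "0 0 0 0 0 0 1; 0 0 0 0 0 0 1; 0 0 0 0 0 0 1; 0 0 0 0 0 0 1; 0 0 0 0 0 0 1" --force 50

```text
time: 5.4
tool_pos: [510.5, 144.3, 31.7]
tcp_rot: [179.9, -0.0, 104.8]
ft_force: [-1.9, 0.7, 5.5]
finger_gap: 18.3
```

Run:
```python
from h import *
np.set_printoptions(precision=2,suppress=True)
s=sense();print(s)
im=snapshot("wrist");W=cam("wrist",s)
cv2.imwrite("pics/w3.png",im[:,:,::-1])
for q in ["copper_half_head","copper_half_face"]:
    for d in place_of("wrist",q)[:3]: print(q,np.array(d["at"]),round(d["confidence"],2),atz(W,d["at"],45))
```

```text
{'time': 5.4, 'joint_pos': array([ 10.23,   7.81, 106.89,   0.02,  65.17, -94.58]), 'qd': array([-0.02, -0.13,  0.01,  0.08,  0.04,  0.02]), 'joint_efforts': array([ -1.12, -47.61, -41.28,  -0.45,  -0.49,   0.19]), 'tool_pos': array([510.47, 144.29,  31.73]), 'tcp_rot': array([179.87,  -0.  , 104.81]), 'ft_force': array([-1.94,  0.74,  5.49]), 'wrist_torque': array([0.21, 0.27, 0.19]), 'finger_gap': 18.267972073698484}
copper_half_head [245.6 259.7] 0.92 [502.82 141.45  45.  ]
```

View pics/w3.png

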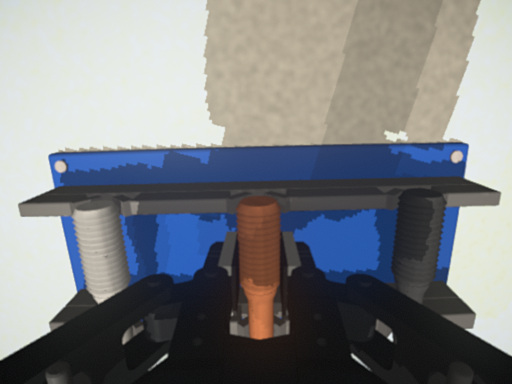

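The jaws hold the front half of the head, about 8 mm ahead of its centre. The tool was pushed up roughly 5 mm and the gap reads 18 mm, so the pads sit a little high. I'll open, go lower and back a little, and regrip.

Request:
apply_moves --targets "0 0 0 0 0 0 3.5; 0 0 0 0 0 0 5; 0 0 0 0 0 0 5; 0 0 0 0 -0.4 0.3 5; 0 0 0 0 -0.4 0.3 5" --force 50

```text
time: 6.05
tool_pos: [504.5, 142.5, 26.4]
tcp_rot: [-179.9, -0.0, 104.8]
ft_force: [-0.2, -0.1, -1.6]
finger_gap: 50.4
```

Request:
apply_moves --targets "0 0 0 0 0 0.2 5; 0 0 0 0 0 0.2 5; 0 0 0 0 0 0.2 3.5; 0 0 0 0 0 0.2 2.8; 0 0 0 0 0 0.2 2.5"

```text
time: 6.55
tool_pos: [505.7, 142.9, 25.3]
tcp_rot: [180.0, -0.0, 104.8]
ft_force: [0.6, -0.0, -0.2]
finger_gap: 25.2
```

Request:
apply_moves --targets "0 0 0 0 0 0 2.2; 0 0 0 0 0 0 1.8; 0 0 0 0 0 0 1.5; 0 0 0 0 0 0 1; 0 0 0 0 0 0 1" --force 50

```text
time: 7.05
tool_pos: [505.7, 142.9, 25.5]
tcp_rot: [180.0, -0.0, 104.8]
ft_force: [-1.6, 0.5, 2.9]
finger_gap: 18.3
```

Request:
apply_moves --targets "0 0 0 0 0 -1.5 1; 0 0 0 0 0 -4 1; 0 0 0 0 0 -8 1; 0 0 0 0 0 -12 1; 0 0 0 0 0 -15 1" --force 70

```text
time: 7.55
tool_pos: [506.2, 142.8, 178.9]
tcp_rot: [179.8, 0.0, 104.8]
ft_force: [1.5, -0.5, -1.1]
finger_gap: 18.1
```

Run:
```python
from h import *
from scipy.optimize import least_squares
np.set_printoptions(precision=2,suppress=True)
s=sense();print(s["tool_pos"],s["tcp_rot"],s["joint_pos"],s["finger_gap"],s["time"])
Rt=R.from_euler("xyz",s["tcp_rot"],degrees=True).as_matrix()
for c in ("wrist","side","top"):
    im=snapshot(c)
    cv2.imwrite(f"pics/{c}4.png",im[:,:,::-1])
    for q in ["copper_half_head","copper_half_face","lens"]:
        for d in place_of(c,q)[:3]:
            e=Rt.T@(atz(cam(c,s),d["at"],s["tool_pos"][2]+19)-s["tool_pos"]) if q!="lens" else ""
            print(c,q,np.array(d["at"]),round(d["confidence"],2),"tool:",e)
# dark mask of ring region for silhouette
a=cv2.imread("pics/side0.png");b=cv2.imread("pics/top0.png")
for n,i,(r0,r1,c0,c1) in (("side",a,(150,195,350,385)),("top",b,(115,155,312,340))):
    g=i[r0:r1,c0:c1].max(2)
    print(n,r0,c0)
    for k in range(0,g.shape[0]):print(r0+k,"".join("#" if v<55 else ("+" if v<90 else ".") for v in g[k]))
```

```text
[506.17 142.8  178.92] [179.85   0.02 104.78] [ 10.17  -2.43 100.97  -0.01  81.3  -94.6 ] 18.1249405555832 7.55
wrist copper_half_head [264.  259.7] 0.9 tool: [ -0.79  -1.84 -19.  ]
wrist copper_half_face [ 49.2 293.8] 0.56 tool: [ 11.72 -89.98 -19.24]
side copper_half_head [156.5 267.6] 0.7 tool: [-164.27   31.71  -18.86]
side copper_half_head [222.4 152.5] 0.56 tool: [-116.38 -234.47  -19.58]
side copper_half_head [130.3 200.4] 0.38 tool: [ -7.43  -9.67 -19.02]
side copper_half_face [205.2 159.1] 0.69 tool: [ -95.25 -200.51  -19.5 ]
side copper_half_face [141.3 287.9] 0.62 tool: [-167.18   93.13  -18.7 ]
side copper_half_face [186.9 229.2] 0.17 tool: [-162.03  -78.66  -19.15]
side lens [174.2 365.3] 0.69 tool: 
top copper_half_head [213.  202.5] 0.51 tool: [  3.45  -8.3  -19.02]
top copper_half_face [262.1 204.8] 0.43 tool: [  23.53 -130.31  -19.35]
top copper_half_face [211.4 201.7] 0.28 tool: [  4.58  -3.81 -19.01]
top copper_half_face [213.4 234.4] 0.26 tool: [-74.88 -27.9  -19.05]
top lens [138.8 319.6] 0.66 tool: 
side 150 350
150 ...................................
151 ......
[... 2381 characters left out ...]
...+###
134 .......+#######.........+###
135 ........#######+.....+..++##
136 ........+#######.....+++++##
137 .........#######+....+++++++
138 .........+#######+..+++++...
139 ..........########+++++.....
140 ..........+########++.......
141 ..........+#########........
142 ..........+#########+.......
143 ........+###########+.......
144 .....++#############+.......
145 ...+################........
146 ++#################+........
147 ####################........
148 ####################+.......
149 #####################+......
150 #####################+......
151 ######################......
152 ######################+.....
153 #######################.....
154 #######################+....
```

```bash
cat > fit.py <<'E'
from h import *
from scipy.optimize import least_squares
np.set_printoptions(precision=2,suppress=True)
S,T=cam("side"),cam("top")
bS=[(161,361),(163,360.3),(165,359),(167,358.3),(170,357),(173,356.3),(177,356),(180,356.3),(183,356.5),(185,357.3),(187,358.6),(188.3,362),(189,366),(160.2,365),(161,370.5),(162,373),(163,374.3),(164,375),(185.5,372.5),(186.5,372),(187.5,371),(188.5,369.5)]
bT=[(126.3,321.5),(127,319),(128,318),(129,317),(131,317.7),(133,318.7),(135,319.8),(137,321),(139,321.7),(141,322),(127,323.7),(129,325),(131,325.3),(134,327),(137,328.3),(140,331),(142,331.7),(143.5,332.2),(145,331.5)]
foot=[(T,(-85,65,14),(147,297.6)),(T,(-85,-65,7),(181,315)),(T,(85,-65,7),(162.4,363.6)),(T,(55,0,20),(147,347.6)),
 (S,(-85,-65,7),(249.5,326)),(S,(-85,65,14),(209.6,349.6)),(S,(85,-65,7),(286,394.6)),(S,(85,65,14),(243,416.8)),(S,(55,0,20),(254,395.8))]
def axes(p):
    c,s,t=np.cos(p[2]),np.sin(p[2]),p[3]
    X=np.array([c*np.cos(t),s*np.cos(t),np.sin(t)]);Y=np.array([-s,c,0]);return X,Y,np.cross(X,Y)
def lens(p): return np.array([p[0],p[1],200+p[4]])-70*axes(p)[0]
def w(p,q):
    c,s=np.cos(p[2]),np.sin(p[2]);return np.array([p[0]+c*q[0]-s*q[1],p[1]+s*q[0]+c*q[1],q[2]])
def res(p,full=True):
    X,Y,Z=axes(p);l=lens(p);r=[]
    for k,(cm,B) in enumerate(((S,bS),(T,bT))):
        o=p[6+2*k:8+2*k]   # small per-camera pixel offset (calibration)
        P=[proj(cm,l+a*X+29*(np.cos(u)*Y+np.sin(u)*Z))+o for a in(0,p[5]) for u in np.linspace(0,6.283,90)]
        H=cv2.convexHull(np.array(P,np.float32))
        r+=[cv2.pointPolygonTest(H,(float(b[0]),float(b[1])),True) for b in B]
    f=np.concatenate([(proj(c,w(p,q))+p[6+2*(c is T):8+2*(c is T)]-np.array(x))/2 for c,q,x in foot])
    return np.concatenate([r,f,np.array(p[6:10])/1.0])
if __name__=="__main__":
    for t0 in(.35,.5,.6):
        r=least_squares(res,[724,-217,-1.14,t0,45,15,0,0,0,0],x_scale=[5,5,.05,.1,5,5,1,1,1,1],loss="soft_l1",diff_step=1e-4,bounds=([600,-300,-2,.3,-50,5,-5,-5,-5,-5],[800,-100,0,.65,150,30,5,5,5,5]))
        C=np.sqrt(np.diag(np.linalg.pinv(r.jac.T@r.jac)))
        print(r.cost,r.x,"sd",C[:6],"lens",lens(r.x))
    np.save("p.npy",r.x)
E
python3 fit.py
```

```text
6.299366676735911 [ 726.05 -218.02   -1.14    0.43   46.65   12.32    0.29    0.3     0.43
   -0.38] sd [2.45 1.75 0.02 0.04 3.8  1.83] lens [ 699.7  -160.    217.68]
6.3223983488970585 [ 725.82 -218.56   -1.14    0.43   46.85   12.3     0.09    0.19    0.35
   -0.6 ] sd [2.06 1.79 0.02 0.04 4.07 1.88] lens [ 699.45 -160.57  217.86]
6.38241304969271 [ 726.76 -218.15   -1.15    0.43   46.37   12.19    0.34   -0.01    0.76
   -0.37] sd [1.78 1.76 0.02 0.04 3.85 1.83] lens [ 700.54 -160.1   217.35]
```

The lens comes out at (700,−160,217), yaw −65.5°, tilt 0.43±0.04 rad, and the carriage height is plausible. Next are the moves to a standoff 70 mm short of the final place.

```bash
cat > go.py <<'E'
from fit import *
import sys
def go(back,L=np.array([700,-160.2,217.6]),yaw=-1.143,t=.43,hd=(-.5,-2.5,-19)):
    p=[0,0,yaw,t];X,Y,Z=axes(p);Rg=np.column_stack([Y,X,-Z]);P=L-(111+back)*X-Rg@np.array(hd)
    s=sense();R0=R.from_euler("xyz",s["tcp_rot"],degrees=True)
    print("target tcp",P,"now",s["tool_pos"],s["joint_pos"],s["time"])
    print("rotvec",(R0.inv()*R.from_matrix(Rg)).as_rotvec(),"shift cm",R0.inv().apply(P-s["tool_pos"])/10)
if __name__=="__main__": go(float(sys.argv[1]))
E
python3 go.py 70
```

```text
target tcp [636.43 -19.57 125.92] now [505.09 142.73 174.37] [ 10.18  -2.16 101.19  -0.    81.06 -94.61] 8.15
rotvec [-0.36 -0.3   1.38] shift cm [-19.05   8.56   4.83]
```

Request:
apply_moves --targets "-0.035 -0.03 0.135 -2 1 -0.2; -0.07 -0.06 0.27 -4 2 -0.2"

```text
schema error: expected 7 numbers
```

Request:
apply_moves --targets "-0.035 -0.03 0.135 -2 0.9 0 1; -0.07 -0.06 0.27 -4 1.8 0 1; -0.105 -0.09 0.41 -6 2.6 0 1; -0.14 -0.12 0.55 -8 3.4 0 1; -0.175 -0.15 0.68 -9.5 4.3 0 1"

```text
time: 8.65
tool_pos: [571.7, 60.8, 175.1]
tcp_rot: [167.8, 4.6, 64.8]
ft_force: [-0.0, 0.3, -1.8]
finger_gap: 18.5
```

```bash
python3 go.py 70
```

```text
target tcp [636.43 -19.57 125.92] now [571.72  60.82 175.09] [  7.53  -1.4  101.38 -10.92  72.4  -55.15] 8.65
rotvec [-0.18 -0.15  0.69] shift cm [-4.11  7.95  7.11]
```

The first call was a slip: its rows were malformed, so it was refused and nothing moved. On to the second half.

Request:
apply_moves --targets "-0.035 -0.03 0.135 -0.8 1.6 1.4 1; -0.07 -0.06 0.27 -1.6 3.2 2.8 1; -0.105 -0.09 0.41 -2.5 4.8 4.2 1; -0.14 -0.12 0.55 -3.3 6.4 5.6 1; -0.18 -0.15 0.69 -4.1 7.9 7.1 1"

```text
time: 9.15
tool_pos: [636.6, -18.3, 125.5]
tcp_rot: [155.3, 0.0, 24.7]
ft_force: [0.0, -0.7, -1.3]
finger_gap: 18.1
```

Request:
apply_moves --targets "0 0 0 0 0 0 1; 0 0 0 0 0 0 1; 0 0 0 0 0 0 1; 0 0 0 0 0 0 1; 0 0 0 0 0 0 1"

```text
time: 9.65
tool_pos: [636.3, -17.4, 126.9]
tcp_rot: [155.4, 0.1, 25.0]
ft_force: [-0.1, 0.9, 0.1]
finger_gap: 17.8
```

```bash
python3 go.py 70; python3 go.py 0
python3 - <<'E'
from h import *
np.set_printoptions(precision=2,suppress=True)
s=sense();Rt=R.from_euler("xyz",s["tcp_rot"],degrees=True).as_matrix()
H=[]
for c in ("side","top"):
    im=snapshot(c);cv2.imwrite(f"pics/{c}5.png",im[:,:,::-1]);cm=cam(c)
    for n,y in (("head",-2.5),("face",58.5)): print(c,n,"pred px",proj(cm,s["tool_pos"]+Rt@np.array([-.5,y,-19])))
    pl=proj(cm,[700,-160.2,217.6]);print("lens px",pl)
    for q in ["copper_half_head","copper_half_face","lens"]:
        for d in place_of(c,q)[:3]: print(c,q,np.array(d["at"]),round(d["confidence"],2))
    r0,c0=(130,280) if c=="side" else (105,240)
    H.append(cv2.resize(cv2.imread(f"pics/{c}5.png")[r0:r0+75,c0:c0+100],None,fx=4,fy=4,interpolation=cv2.INTER_CUBIC))
cv2.imwrite("pics/c5.png",np.clip(np.hstack(H)*1.5,0,255).astype(np.uint8))
E
```

```text
target tcp [636.43 -19.57 125.92] now [636.33 -17.39 126.91] [  6.87  11.23  95.88 -25.49  67.02  -9.31] 9.65
rotvec [-0.   -0.    0.01] shift cm [-0.08  0.14  0.17]
target tcp [662.83 -77.46 155.1 ] now [636.33 -17.39 126.91] [  6.87  11.23  95.88 -25.49  67.02  -9.31] 9.65
rotvec [-0.   -0.    0.01] shift cm [-0.14  7.14  0.17]
side head pred px [163.73 287.22]
side face pred px [166.46 310.83]
lens px [174.  363.1]
side copper_half_head [222.2 152.2] 0.77
side copper_half_head [161.3 287. ] 0.57
side copper_half_face [204.  159.7] 0.57
side copper_half_face [166.9 311.5] 0.48
side lens [175.1 362.1] 0.62
top head pred px [169.23 263.52]
top face pred px [158.57 282.67]
lens px [137.28 323.16]
top copper_half_head [167.4 257.6] 0.54
top copper_half_face [157.6 280.2] 0.64
top lens [138. 321.] 0.8
top lens [158.2 277.1] 0.44
```

View pics/c5.png

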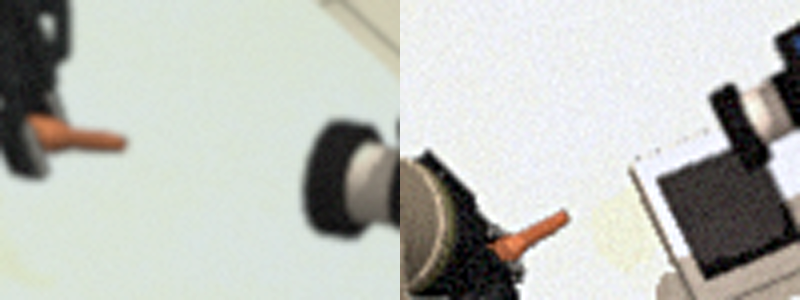

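The side crop shows the bar tip at (166,311.5) and the top crop at (159,282). Both are within about 1 px of the prediction from the tool pose (166.5,310.8 and 158.6,282.7), and the bar lines up with the ring. I'll move in the last 7 cm.

Request:
apply_moves --targets "0 0 0 0 1.5 0 1; 0 0 0 0 3 0 1; 0 0 0 -0.1 4.5 0.1 1; 0 0 0 -0.1 6 0.1 1; 0 0 0 -0.1 7 0.1 1"

```text
time: 10.55
tool_pos: [663.2, -78.1, 155.4]
tcp_rot: [155.3, 0.1, 24.9]
ft_force: [0.2, -0.4, -2.1]
finger_gap: 18.2
```

Request:
apply_moves --targets "0 0 0 0 0 0 1; 0 0 0 0 0 0 1; 0 0 0 0 0 0 1; 0 0 0 0 0 0 1; 0 0 0 0 0 0 1"

```text
time: 11.05
tool_pos: [662.1, -75.6, 153.8]
tcp_rot: [155.4, 0.2, 25.0]
ft_force: [0.2, 0.2, -2.0]
finger_gap: 18.3
```

```bash
python3 go.py 0
python3 - <<'E'
from fit import *
s=sense();Rt=R.from_euler("xyz",s["tcp_rot"],degrees=True).as_matrix();print(s["qd"],s["finger_gap"])
p=[726.4,-218.2,-1.143,.43,46.6];X,Y,Z=axes(p);L=np.array([700,-160.2,217.6])
f=s["tool_pos"]+Rt@np.array([-.5,58.5,-19]);d=f-L;print("face in lens",d@X,d@Y,d@Z)
H=[]
for c in ("side","top"):
    im=snapshot(c);cv2.imwrite(f"pics/{c}6.png",im[:,:,::-1]);cm=cam(c)
    print(c,"face pred",proj(cm,f),"lens",proj(cm,L))
    for q in ["copper_half_head","copper_half_face","lens","jar","mouse","alu_half_head","steel_half_head"]:
        for e in place_of(c,q)[:2]: print(c,q,np.array(e["at"]),round(e["confidence"],2))
    r0,c0=(140,300) if c=="side" else (100,260)
    o=cv2.resize(cv2.imread(f"pics/{c}6.png")[r0:r0+75,c0:c0+100],None,fx=4,fy=4,interpolation=cv2.INTER_CUBIC)
    o=np.clip(o*1.5,0,255).astype(np.uint8)
    for a,rad,col in((0,29,(0,0,255)),(-50,10,(0,200,0))):
        P=[proj(cm,L+a*X+rad*(np.cos(u)*Y+np.sin(u)*Z)) for u in np.linspace(0,6.3,40)]
        cv2.polylines(o,[np.array([((q[1]-c0+.5)*4,(q[0]-r0+.5)*4) for q in P]).astype(np.int32)],True,col,1)
    H.append(o)
cv2.imwrite("pics/c6.png",np.hstack(H))
E
```

```text
target tcp [662.83 -77.46 155.1 ] now [662.09 -75.61 153.82] [  1.07  12.14  91.83 -24.37  67.59 -16.24] 11.05
rotvec [-0.   -0.    0.01] shift cm [-0.01  0.23 -0.03]
[-0.14 -0.14 -0.2  -0.05 -0.05 -0.14] 18.309125880918582
face in lens -52.33570362858941 0.6213177689437821 -0.36898785779132337
side face pred [171.01 339.74] lens [174.  363.1]
side copper_half_head [154.2 264.6] 0.74
side copper_half_head [221.7 151.1] 0.67
side copper_half_face [142.2 283.1] 0.53
side copper_half_face [205.3 159.4] 0.49
side lens [175.2 364.8] 0.7
side lens [188.7 230.8] 0.25
side jar [351.4 299.4] 0.96
side alu_half_head [186.1 228.4] 0.79
side steel_half_head [160.1 185.3] 0.69
top face pred [146.63 305.53] lens [137.28 323.16]
top copper_half_head [157.8 285.3] 0.56
top copper_half_face [158.  283.2] 0.48
top lens [140.3 323.1] 0.58
top jar [251.1 365.7] 0.85
top jar [156.6 284.2] 0.47
top mouse [270.4 278.2] 0.81
top alu_half_head [214.5 233. ] 0.47
```

View pics/c6.png

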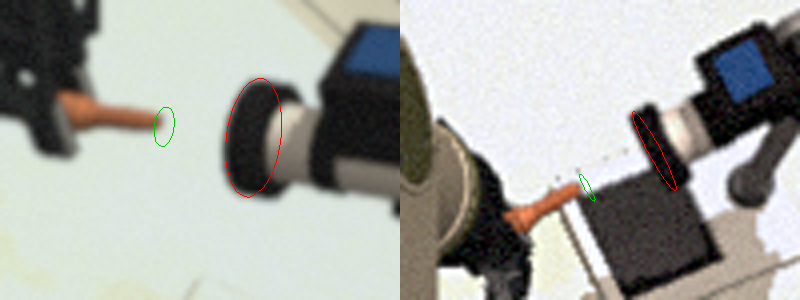

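The tip sits in the target circle in both views: side (170.5,339.8), top (147,305). I estimate the face at −52 / 0.6 / −0.4 mm in the lens frame. All is still, so I'm handing in.

```bash
python3 -c "
from bench import *
s=sense();print(s['time'],s['qd'].round(2),s['finger_gap']);print(hand_in())"
```

```text
11.85 [-0.12  0.11 -0.01  0.05  0.02 -0.03] 17.914495636733992
the job is handed in; nothing more can be done
None
```

I took the copper half out of the rack by its threaded head and handed the job in at 11.85 s, with the arm still holding it in front of the microscope. No verdict was reported.

**Last position check:** I estimate the broken face about 52 mm in front of the lens, with sideways and height errors under 1 mm. The bar is within about 1° of my estimate of the lens axis, which assumes a head tilt of 0.43 ± 0.04 rad. In the side and top pictures the tip was within about 1 px of where the tool pose puts it.

**Grip and stillness:** joint speeds read about 0 at hand-in. The finger gap read a steady 18 mm on the 20 mm head.

**What went wrong or disagreed:**
- **First grip:** it sat too high and too far forward on the head, so I opened and regripped lower and further back before lifting.
- **Refused move:** one move call was malformed and refused; nothing moved.
- **Measured arm pose:** it wandered about 1–3 mm from call to call.
- **Networks:** they did not find the copper bar reliably at the end, so I relied on the overlay there.
- **Other parts:** detections of the aluminium half, jar and mouse were within about 4 px of the start in the pictures that found them. The steel half was found only in the side picture, which has no reliable start reading to compare it with.

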